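Seat the hex insert in the holding jig and lock it

TASK

Take the steel hex insert by its dark head and seat it foot down in the hexagonal pocket of the blue holding jig, gently feeling and shuffling it about, never forcing it, until it drops fully home with its flange flat on the nest. Then slide the brass keeper, by its red post, all the way in over the flange to lock it, let go, and leave the jar, the tin and the tape roll where they are.

Things in the scene. Friction and masses are not known exactly. Their poses are not given: they have to be found in the camera images.
- insert: Loose steel hex insert, 60 mm tall, about 0.28 kg, standing upright on the bench. Origin: centre of its underside; z up its axis. From the bottom up: round pilot 22 mm diameter, z 0 to 8 mm; hexagonal foot 36 mm across flats, z 8 to 20; round flange 56 mm diameter, z 20 to 26; dark hexagonal head, z 26 to 60. Edges are nearly sharp.
- insert_head (a point): Middle of the insert's dark head, where to grip it: 43 mm up its axis; the head is 22 mm across flats. The flats of head and foot are parallel: two face the insert's own +y and -y, the others follow every 60 degrees, so it fits the pocket in any of six turns.
- jig: Blue holding jig fixed to the bench. Origin: underside, at the nominal centre of the pocket. Base plate 12 mm thick, x -55 to +125 mm, y -50 to +50 mm in its own axes. On it the aluminium nest: a hexagonal ring 62 mm across flats, top at z 36 mm, its open hexagonal pocket 37.6 mm across flats, 24 mm deep, sharp edges, no lead-in. A flat of the pocket nominally faces the jig's +y and -y.
- nest_mark (a point): Nominal pocket centre at the height of the nest's top, 36 mm above the bench. The nest has play in its mounting, which no reading shows: its true centre lies up to 4 mm off this point either way along the jig's x and also along its y, and it is turned up to 0.2 rad either way. It is clamped and stays so during the job.
- nest_seat (a point): Where the insert's origin nominally is when home, with the same unseen play: 16 mm above the bench, flange flat on the nest's top, pilot clear of the pocket's floor. With the pilot in the pocket but the hexagonal foot still resting on the rim, the insert's origin is 28 mm above the bench.
- keeper (a joint): Brass keeper, m: 0 drawn back, 0.030 fully in (end stop). Slides along the jig's -x to the pocket against some 2.5 N of friction, stays where left. Tongue 24 mm wide, 5 mm thick, underside 45 mm above the bench; tip 49.5 mm from the nominal pocket centre at 0. Passes 3 mm over the flange of a seated insert; an insert not home blocks it. Guides beside it: to 21 mm either side, 52.5 mm high.
- keeper_post (a point): Middle of the upright red post on the keeper, which moves with it: 16 mm diameter, from 50 to 82 mm above the bench, this point at 66 mm. It stands 83 mm along the jig's +x from the nominal centre when the keeper reads 0.
- jar: Brown jar with a grey lid, 63 mm diameter, 79 mm tall, standing near the jig: a bystander. Origin: centre of its underside.
- tin: Small green tin, 54 mm diameter, 61 mm tall, standing near the insert: a bystander. Origin: centre of its underside.
- tape: Roll of pale masking tape lying flat, 104 mm diameter, 25 mm tall: a bystander. Origin: centre of its underside.
Mind the look-alikes: they are no part of the job. Leave any pink look-alike of the insert alone.

How it is judged:
By the outcome, as a careful person would: the job done as asked, in the order asked, and still so for the second after the job is handed in, with the robot touching nothing.
It also fails if it takes over 67 s, if anything falls off the work surface, if the arm or the gripper's body presses on something with over 40 N, if the wrist force passes 120 N, or if a joint passes its speed limit or range.

ROBOT

A 6-joint arm with a two-finger parallel gripper is mounted at the origin on the work surface; the furniture and walls round the work are solid. World frame = base frame: x ahead of the robot, y to its left, z up, the work surface at z = 0. Lengths are in m, angles in rad, forces in N, time in s.
With the tool pointing down it reaches from about 0.3 to 0.95 m from the base axis. Payload 3.1 kg.
Tool frame: the origin (TCP) lies on the centre line of the jaws, within the pads' length; the fingertips stand 25 mm ahead of it and the grasp point (between the pads) lies 6 mm ahead of it (env.nose_length is the distance from the TCP to the fingertips, in m); z points along the fingers, y is the line along which they close (so a half turn about z gives the same grasp; the last joint's range is limited). The gripper opens to 85 mm and grips with 20 to 120 N. Pads are 22 mm wide; open, the fingers measure 114 mm over their backs; the gripper's body (76 mm by 85 mm) begins 54 mm behind the grasp point. The pads swing forward as they close: fully open they stand 13 mm farther back than shut.
Start: joints at [1.163, 0.308, 1.634, -0, 1.2, -0.07], TCP at [0.207, 0.59, 0.256] pointing down, gripper open.
Joint ranges: [-3.06, 3.06], [-0.79, 1.96], [0.05, 2.63], [-1.19, 4.34], [0.05, 2.64], [-2.94, 2.94]. Speed limits (rad/s): [2.79, 2.79, 3.14, 3.14, 3.14, 3.14].

INTERFACE

Orientations are given as a unit quaternion [w, x, y, z].
In Python, from plant import env, get_image gives the robot as it stands. The module is installed in compiled form; this text tells all that it offers.
- The arm moves only by the shell command python3 -m crank FILE [FORCE], which reads ROWS from the file FILE. ROWS is a JSON list of rows, 1 to 10 of them, each written [[rx, ry, rz], [dx, dy, dz], opening]: a rotation vector rx, ry, rz in a scale on which 1.0 is 2 pi rad, then dx, dy, dz in a scale on which 1.0 is 0.4 m, then the finger opening in m; each row is the pose to reach, as a shift and turn from the pose commanded when the command began, along the tool's axes at that moment; what a row does not reach only later rows make up. A row lasts 1/10 s, in which the tool goes at most 0.05 m and 0.15 rad, less where a joint would pass 70% of its speed; a pose out of reach is approached as far as the arm can. The fingers move at their own pace and stop on an object; FORCE is the grip in N (left out, the last holds). Time passes only in rows, so rows that do not move let the fingers close. It prints the time, the measured TCP pose, the force, the opening and the grip force at its end. No shift or turn number may pass 1 either way. Input that does not fit is refused with a message, and nothing moves.
- env.sense(): the state, without advancing time (a new reading comes with each control period).
- get_image(name): name is "side" or "top"; returns a dict with "pixels" (420x560x3 uint8, blue, green, red), "range_z" (420x560 float32, m along the optical axis (not along the pixel's ray), 0 where there is no reading), "fx", "fy", "cx", "cy" (pixels), "position" and "attitude" of the camera in the world. Camera axes: x right, y down, z forward; pixel columns grow to the right and rows downward; lengths in m; the calibration is good to about 2 mm. A picture is of the moment at which its call begins.
- env.finish_job(): hands the job in; it is judged then, once.
The state is a dict: "clock": time; "joint_pos": joint angles; "qd": joint speeds; "joint_efforts": joint torques, N m; "ee_pos": TCP position; "tool_rot": TCP orientation; "force": force on the tool from outside, world axes, zero at the start; "wrist_torque": the same for the moment, N m; "grip_width": finger opening in m; "grasp_force": force on a finger pad.
Only numpy, scipy, OpenCV 4.12 (cv2) and the standard library are available. Lean on these libraries where they do the work, as an engineer would, in place of code of your own. Each camera call takes 0.05 s, during which the arm holds its last target. There are 200 camera calls.

## Working session

There is one attempt and no reset: what is moved stays moved. The work goes in short steps, Python scripts to look and compute and a shell command to move; the robot and the scene stay as the last step left them, time stands still between calls to the robot, and variables do not carry over. Pictures are saved under pics/ and viewed, at most 10 in all, crops included, and the job is handed in when it is done.

```bash
mkdir -p pics; cat > h.py <<'E'
import numpy as np,cv2
from plant import env,get_image
from scipy.spatial.transform import Rotation as R
def rot(q): return R.from_quat([q[1],q[2],q[3],q[0]]).as_matrix()
def cloud(im):
    z=im["range_z"]; v,u=np.mgrid[:z.shape[0],:z.shape[1]]
    p=np.stack([(u-im["cx"])/im["fx"]*z,(v-im["cy"])/im["fy"]*z,z],-1)
    a=np.array(im["attitude"]); M=a if a.shape==(3,3) else rot(a)
    w=p@M.T+np.array(im["position"]); w[z==0]=np.nan
    return w
E
python3 - <<'E'
from h import *
for n in("top","side"):
    im=get_image(n); cv2.imwrite(f"pics/{n}0.png",im["pixels"]); np.savez(f"{n}0.npz",**im); print(n,im["position"],im["attitude"],im["fx"])
print(env.sense())
E
```

```text
top [0.31327354 0.01767152 1.51784589] [-0.03786352  0.71183406 -0.70021257  0.03950918] 469.2254985091487
side [ 0.12445599 -0.62552134  0.75774763] [-0.39231525  0.89233151 -0.20106525  0.09698446] 430.4946905104492
{'clock': 0.1, 'joint_pos': array([ 1.16326472e+00,  3.08954495e-01,  1.63508275e+00,  4.73379707e-05,
        1.19971553e+00, -6.96636258e-02]), 'qd': array([ 0.00159676, -0.00256928, -0.00205834,  0.00021094, -0.00276054,
        0.00096206]), 'joint_efforts': array([ 4.40184513e-04, -4.16407120e+01, -2.77645952e+01, -1.11161764e-04,
        4.07306230e-03,  1.91748228e-06]), 'ee_pos': array([0.20688252, 0.58901349, 0.25512791]), 'tool_rot': array([-2.76685629e-04,  1.68139995e-01,  9.85762535e-01, -1.04425117e-03]), 'force': array([ 0.18220959, -1.13053222,  0.55419707]), 'wrist_torque': array([-0.00450843,  0.02977851,  0.05316157]), 'grasp_force': 0.0, 'grip_width': 0.08545248425117413}
```

View pics/top0.png

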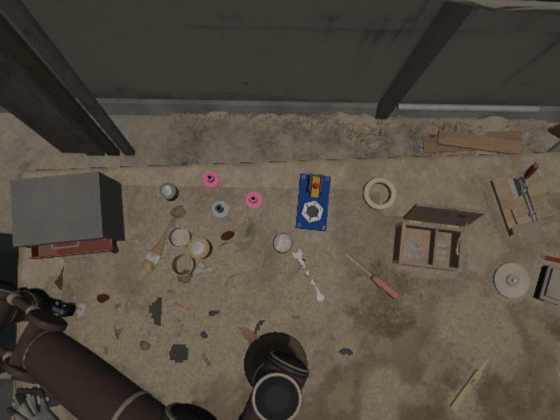

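View pics/side0.png

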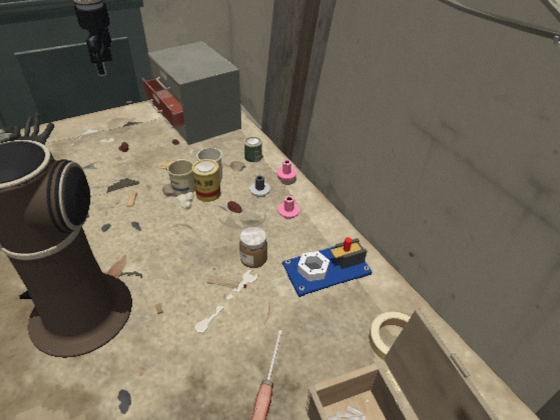

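Top view: candidates for the insert are grey flange with dark head at (220,209), pink look-alikes at (211,179) and (254,199); I choose the grey one. The jig's nest is at (313,211), post (316,185), jar (282,243), tin (168,191), tape (380,193). Side view: insert (260,187), pinks (287,172) and (289,207), nest (314,265), post (347,243).

```bash
python3 - <<'E'
from h import *
ims={n:dict(np.load(f"{n}0.npz")) for n in("top","side")}
def fit(w,m,l):
    p=w[m]; p=p[~np.isnan(p).any(1)]
    if len(p): 
        c,r=cv2.minEnclosingCircle(p[:,:2].astype(np.float32)); print("  ",l,len(p),"mean",p.mean(0).round(4),"circ",np.round(c,4),round(r,4),"zmin/med/max",np.percentile(p[:,2],[2,50,98]).round(4))
    return p
for n,im in ims.items():
    w=cloud(im); px=im["pixels"]; hsv=cv2.cvtColor(px,cv2.COLOR_BGR2HSV); H,S,V=[hsv[...,i].astype(int) for i in range(3)]
    u0,v0={"top":(220,209),"side":(260,187)}[n]
    vv,uu=np.mgrid[:420,:560]; near=np.hypot(uu-u0,vv-v0)<16
    print(n)
    fit(w,near&(w[...,2]>0.015),"insert all")
    fit(w,near&(w[...,2]>0.015)&(w[...,2]<0.032),"flange")
    fit(w,near&(w[...,2]>0.05),"headtop")
    fit(w,near&(w[...,2]>0.035)&(V<70),"dark")
    blue=(H>100)&(H<130)&(S>130)
    b=fit(w,blue,"blue")
    c,s,a=cv2.minAreaRect(b[np.abs(b[:,2]-.012)<.01][:,:2].astype(np.float32)); print("   rect",c,s,a)
    red=((H<6)|(H>174))&(S>170)&(w[...,2]>.045)&(w[...,0]>.5)&(np.abs(w[...,1])<.15)
    fit(w,red,"post"); fit(w,red&(w[...,2]>.078),"posttop")
    un,vn={"top":(313,211),"side":(314,265)}[n]
    nn=(np.hypot(uu-un,vv-vn)<26)&(np.abs(w[...,2]-.036)<.006)&(S<90)
    p=fit(w,nn,"nest top"); 
    for nm,(u,v) in {"top":{"jar":(282,243),"tin":(168,191),"pinkA":(211,179),"pinkB":(254,199)},"side":{"jar":(253,243),"tin":(253,148),"pinkA":(287,172),"pinkB":(289,207)}}[n].items():
        fit(w,(np.hypot(uu-u,vv-v)<20)&(w[...,2]>(.015 if 'pink' in nm else .05))&((S>100)&(H>140)&(H<176) if 'pink' in nm else True),nm)
t=ims["top"]["pixels"]; s=ims["side"]["pixels"]
z=lambda i,u,v,h,w,k:cv2.resize(i[v-h:v+h,u-w:u+w],None,fx=k,fy=k,interpolation=cv2.INTER_CUBIC)
a=z(t,265,205,50,66,6)[:, :]; 
cv2.imwrite("pics/cropt.png",cv2.resize(a,(792,600)))
b=z(s,300,222,75,100,4); cv2.imwrite("pics/crops.png",b)
E
```

```text
top
   insert all 234 mean [0.4831 0.1857 0.0339] circ [0.4842 0.1868] 0.0278 zmin/med/max [0.0204 0.0282 0.0659]
   flange 170 mean [0.4836 0.1859 0.0262] circ [0.4842 0.1868] 0.0278 zmin/med/max [0.0203 0.0262 0.0311]
   headtop 47 mean [0.4839 0.186  0.061 ] circ [0.4841 0.1868] 0.0117 zmin/med/max [0.0531 0.0611 0.0675]
   dark 41 mean [0.4817 0.186  0.0594] circ [0.4823 0.1871] 0.0113 zmin/med/max [0.0416 0.0603 0.0676]
   blue 864 mean [ 0.5015 -0.0983  0.0214] circ [ 0.6461 -0.093 ] 0.8385 zmin/med/max [0.0062 0.0126 0.285 ]
   rect (0.4217020273208618, -0.4469829499721527) (0.8184647560119629, 0.18747197091579437) 74.80636596679688
   post 17 mean [ 0.5568 -0.1141  0.0814] circ [ 0.5575 -0.1148] 0.007 zmin/med/max [0.0708 0.0824 0.0887]
   posttop 13 mean [ 0.5572 -0.1145  0.0837] circ [ 0.5564 -0.115 ] 0.0069 zmin/med/max [0.0781 0.0836 0.0889]
   nest top 203 mean [ 0.4826 -0.1075  0.0362] circ [ 0.5018 -0.1032] 0.0535 zmin/med/max [0.0304 0.0363 0.0412]
   jar 318 mean [ 0.3769 -0.0135  0.0754] circ [ 0.378 -0.014] 0.0314 zmin/med/max [0.0523 0.0781 0.0852]
   tin 235 mean
[... 998 characters left out ...]
.5656 -0.11  ] 0.0203 zmin/med/max [0.0534 0.0731 0.0837]
   posttop 27 mean [ 0.5557 -0.1185  0.0815] circ [ 0.5555 -0.1185] 0.0063 zmin/med/max [0.0783 0.0818 0.0838]
   nest top 422 mean [ 0.4783 -0.1104  0.0356] circ [ 0.4925 -0.1112] 0.0479 zmin/med/max [0.0307 0.0359 0.0388]
   jar 648 mean [ 0.3718 -0.0241  0.0718] circ [ 0.375  -0.0169] 0.0314 zmin/med/max [0.051  0.0776 0.081 ]
   tin 199 mean [0.5315 0.3454 0.0593] circ [0.5325 0.3506] 0.0287 zmin/med/max [0.0509 0.0601 0.0643]
   pinkA 217 mean [0.5745 0.2093 0.0347] circ [0.5798 0.2171] 0.03 zmin/med/max [0.0217 0.0283 0.0611]
   pinkB 270 mean [0.5107 0.0711 0.0338] circ [0.5129 0.0776] 0.0275 zmin/med/max [0.0218 0.0278 0.0612]
```

View pics/cropt.png

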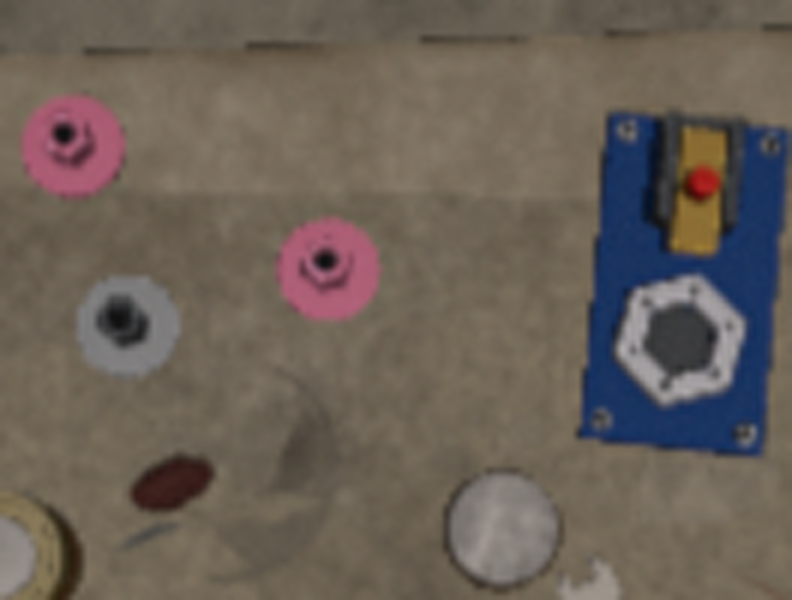

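View pics/crops.png

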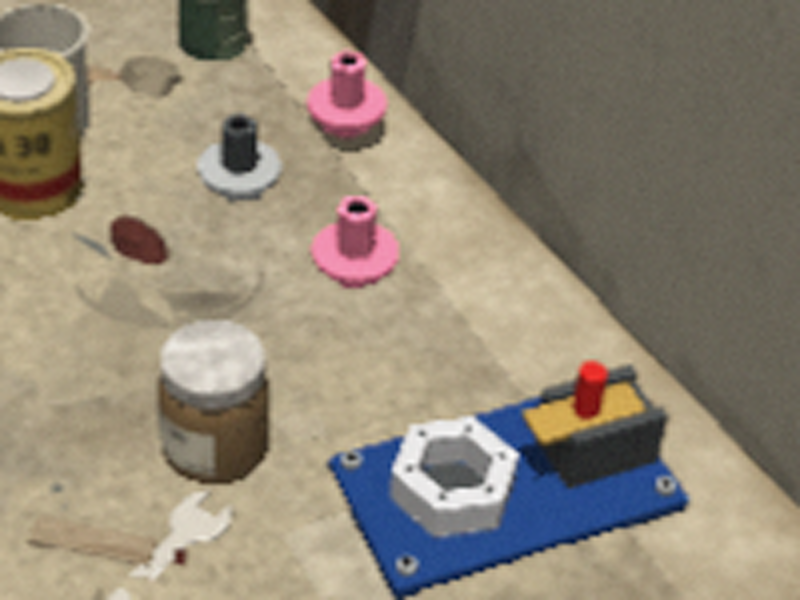

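The top crop confirms the choice: grey flange with a dark head at crop (125,322), pinks at (72,145) and (328,268). The nest looks turned clockwise relative to the plate, so I'll fit the pocket's hexagon and the head in both views.

```bash
cat > fit.py <<'E'
from h import *
from scipy.optimize import minimize
K=8
def proj(im,P):
    M=rot(im["attitude"]); c=(np.atleast_2d(P)-im["position"])@M
    return np.stack([c[:,0]/c[:,2]*im["fx"]+im["cx"],c[:,1]/c[:,2]*im["fy"]+im["cy"]],1)
def hexa(x,y,yaw,af,z):   # flats face +-y at yaw 0 -> vertices along x
    a=yaw+np.arange(6)*np.pi/3; r=af/np.sqrt(3)
    return np.stack([x+r*np.cos(a),y+r*np.sin(a),0*a+z],1)
def fithex(im,x,y,af,zs,half,val,dark):
    """fit hexagonal prism outline; val: gray patch threshold"""
    c=proj(im,[[x,y,zs[-1]]])[0].round().astype(int); 
    g=cv2.cvtColor(im["pixels"],cv2.COLOR_BGR2GRAY)[c[1]-half:c[1]+half+1,c[0]-half:c[0]+half+1].astype(np.float32)
    def cov(p):
        P=np.vstack([hexa(*p,af,z) for z in zs]); q=(proj(im,P)-c+half+.5)*K
        m=np.zeros(((2*half+1)*K,)*2,np.uint8); h=cv2.convexHull(q.astype(np.float32))
        cv2.fillPoly(m,[(h*16).astype(np.int32)],1,shift=4)
        m=cv2.GaussianBlur(m.astype(np.float32),(0,0),K*.5)
        return cv2.resize(m,(2*half+1,)*2,interpolation=cv2.INTER_AREA)
    def cost(p):
        m=cov(p).ravel(); A=np.stack([m,1-m],1); s,r,_,_=np.linalg.lstsq(A,g.ravel(),rcond=None)
        return float(((A@s-g.ravel())**2).mean())
    return cost
E
python3 - <<'E'
from fit import *
for n in("top","side"):
    im=dict(np.load(f"{n}0.npz"))
    for lab,x,y,af,zs,half in(("pocket",.478,-.109,.0376,[.036],{"top":8,"side":11}[n]),("outer",.478,-.109,.062,[.012,.036],{"top":14,"side":19}[n]),("head",.482,.185,.022,[.026,.060],{"top":6,"side":10}[n])):
        c=fithex(im,x,y,af,zs,half,0,0); out=[]
        for a in np.deg2rad(range(-30,30,10)):
            r=minimize(c,[x,y,a],method="Nelder-Mead",options=dict(initial_simplex=[[x,y,a],[x+.004,y,a],[x,y+.004,a],[x,y,a+.15]],maxiter=150)); out.append((r.fun,*r.x[:2],(np.rad2deg(r.x[2])+30)%60-30))
        out.sort(); print(n,lab,*[np.round(o,4) for o in out[:3]])
    u,v=proj(im,[[.482,.185,.045]])[0].round().astype(int)
    cr=im["pixels"][v-14:v+15,u-14:u+15]; cv2.imwrite(f"pics/_h{n}.png",cv2.resize(cr,(399,399),interpolation=cv2.INTER_CUBIC))
cv2.imwrite("pics/head.png",np.clip(np.hstack([cv2.imread("pics/_htop.png"),cv2.imread("pics/_hside.png")]).astype(int)*2,0,255).astype(np.uint8))
E
```

```text
top pocket [ 5.637327e+02  4.807000e-01 -1.070000e-01 -1.412690e+01] [ 5.646088e+02  4.805000e-01 -1.072000e-01 -1.642700e+01] [ 5.649989e+02  4.805000e-01 -1.068000e-01 -1.637780e+01]
top outer [ 7.355186e+02  4.816000e-01 -1.077000e-01 -1.508550e+01] [ 7.355186e+02  4.817000e-01 -1.077000e-01 -1.503020e+01] [ 7.359058e+02  4.816000e-01 -1.077000e-01 -1.588900e+01]
top head [ 77.541    0.4838   0.1875 -14.4669] [ 82.6399   0.4835   0.1876 -10.0654] [ 88.6321   0.4839   0.1874 -24.2636]
side pocket [ 1.4121776e+03  4.7960000e-01 -1.0920000e-01 -1.4240600e+01] [ 1.4136017e+03  4.7950000e-01 -1.0900000e-01 -1.5558900e+01] [ 1.4154989e+03  4.7950000e-01 -1.0920000e-01 -1.6968300e+01]
side outer [ 2.330551e+03  4.873000e-01 -9.420000e-02  2.757900e+00] [ 2.3315178e+03  4.8740000e-01 -9.4000000e-02  5.9500000e+00] [ 2.3319436e+03  4.8750000e-01 -9.4000000e-02  2.0344000e+00]
side head [2.180616e+02 4.819000e-01 1.834000e-01 1.170400e+00] [2.187368e+02 4.817000e-01 1.829000e-01 8.606000e-01] [2.190789e+02 4.818000e-01 1.831000e-01 2.105700e+00]
```

View pics/head.png

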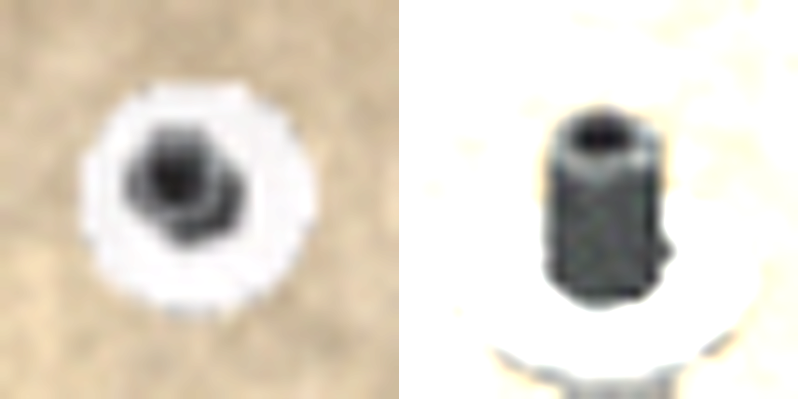

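The enlarged head (top view left, side view right) is clearly the dark hex head, but its turn is still ambiguous. I'll take a cost profile over the yaw with clipped brightness, and work out the first move.

```bash
python3 - <<'E'
import fit; from fit import *
prof=[]
for n,half in(("top",6),("side",8)):
    im=dict(np.load(f"{n}0.npz")); im["pixels"]=np.clip(im["pixels"],35,100)
    c=fithex(im,.482,.185,.022,[.026,.060] ,half,0,0)
    # centre the window mid-height
    pr=[]
    for a in range(-30,30,5):
        r=minimize(lambda p:c([p[0],p[1],np.deg2rad(a)]),[.482,.185],method="Nelder-Mead",options=dict(initial_simplex=[[.482,.185],[.486,.185],[.482,.189]],maxiter=80)); pr.append(r.fun)
    prof.append(pr); print(n,list(zip(range(-30,30,5),np.round(pr,1))), r.x)
E
```

```text
top [(-30, np.float64(73.4)), (-25, np.float64(69.7)), (-20, np.float64(64.2)), (-15, np.float64(62.9)), (-10, np.float64(65.0)), (-5, np.float64(68.7)), (0, np.float64(75.4)), (5, np.float64(77.5)), (10, np.float64(83.4)), (15, np.float64(83.8)), (20, np.float64(82.4)), (25, np.float64(79.0))] [0.48343494 0.18776019]
side [(-30, np.float64(123.5)), (-25, np.float64(126.7)), (-20, np.float64(125.5)), (-15, np.float64(120.8)), (-10, np.float64(112.3)), (-5, np.float64(101.1)), (0, np.float64(90.8)), (5, np.float64(82.0)), (10, np.float64(85.6)), (15, np.float64(97.6)), (20, np.float64(108.0)), (25, np.float64(117.4))] [0.48105469 0.18073438]
```

```bash
cat > go.py <<'E'
import sys; from h import *
# usage: go.py x y z yawdeg(of tool y axis): row from the measured pose, tool straight down
x,y,z,a=map(float,sys.argv[1:5]); s=env.sense(); M=rot(s["tool_rot"]); a=np.deg2rad(a)
ty=np.array([np.cos(a),np.sin(a),0]); tz=np.array([0,0,-1.]); T=np.stack([np.cross(ty,tz),ty,tz],1)
rv=R.from_matrix(M.T@T).as_rotvec(); d=M.T@(np.array([x,y,z])-s["ee_pos"])
print("row",*np.round(rv,3),*np.round(d,4),"dist",round(np.linalg.norm(d),3)); print("pos",s["ee_pos"].round(4),"yaw",round(np.degrees(np.arctan2(M[1,1],M[0,1])),2),"F",s["force"].round(2),"T",s["wrist_torque"].round(3),"w",round(s["grip_width"],4),"g",round(s["grasp_force"],1),"t",s["clock"], "q6",s["joint_pos"].round(2))
E
python3 go.py .4825 .1855 .16 87
```

```text
row -0.002 -0.001 -0.286 -0.3938 -0.2891 0.0957 dist 0.498
pos [0.2069 0.589  0.2551] yaw 70.64 F [ 0.18 -1.13  0.55] T [-0.005  0.03   0.053] w 0.0855 g 0.0 t 0.1 q6 [ 1.16  0.31  1.64  0.    1.2  -0.07]
```

The manual's scale: shifts go in shares of 0.4 m and turns go in shares of 2 pi rad. Converting my numbers, -0.394 m / 0.4 = -0.985, -0.289 m / 0.4 = -0.7225, -0.286 rad / 6.2832 = -0.0455.

```bash
echo '[[[-0.0003,-0.0002,-0.0455],[-0.985,-0.7225,0],0.06],[[-0.0003,-0.0002,-0.0455],[-0.985,-0.7225,0],0.06],[[-0.0003,-0.0002,-0.0455],[-0.985,-0.7225,0],0.06],[[-0.0003,-0.0002,-0.0455],[-0.985,-0.7225,0],0.06],[[-0.0003,-0.0002,-0.0455],[-0.985,-0.7225,0],0.06],[[-0.0003,-0.0002,-0.0455],[-0.985,-0.7225,0],0.06],[[-0.0003,-0.0002,-0.0455],[-0.985,-0.7225,0.125],0.06],[[-0.0003,-0.0002,-0.0455],[-0.985,-0.7225,0.2393],0.06],[[-0.0003,-0.0002,-0.0455],[-0.985,-0.7225,0.2393],0.06],[[-0.0003,-0.0002,-0.0455],[-0.985,-0.7225,0.2393],0.06]]' > m.json && python3 -m crank m.json; python3 go.py .4825 .1855 .056 87
```

```text
clock: 1.1
ee_pos: [0.4773, 0.194, 0.1664]
tool_rot: [0.001, 0.026, 1.0, 0.001]
force: [0.1, 0.2, 0.5]
grip_width: 0.0598
grasp_force: 0.0
row 0.002 0.002 0.0 -0.0054 -0.0085 0.1103 dist 0.111
pos [0.4773 0.194  0.1664] yaw 87.02 F [0.12 0.23 0.54] T [ 0.015 -0.045  0.016] w 0.0598 g 0.0 t 1.1 q6 [ 0.3   0.21  1.96  0.    0.97 -1.22]
```

```bash
echo '[[[0,0,0],[0,0,0],0.06],[[0,0,0],[0,0,0],0.06]]' > m.json && python3 -m crank m.json >/dev/null; python3 go.py .4825 .1855 .056 87
```

```text
row 0.001 -0.002 -0.002 -0.007 -0.009 0.1101 dist 0.111
pos [0.4762 0.1947 0.1661] yaw 86.87 F [-0.3   0.68 -0.23] T [-0.039  0.047 -0.044] w 0.0601 g 0.0 t 1.3 q6 [ 0.3   0.21  1.96  0.    0.97 -1.21]
```

Converted, 0.072 m / 0.4 = 0.18, 0.03 m / 0.4 = 0.075, -0.002 rad / 6.2832 = -0.0003.

```bash
echo '[[[0.0002,-0.0003,-0.0003],[-0.0175,-0.0225,0.075],0.06],[[0.0002,-0.0003,-0.0003],[-0.0175,-0.0225,0.18],0.06],[[0.0002,-0.0003,-0.0003],[-0.0175,-0.0225,0.18],0.06],[[0.0002,-0.0003,-0.0003],[-0.0175,-0.0225,0.18],0.06]]' > m.json && python3 -m crank m.json; python3 - <<'E'
from h import *
im=get_image("side"); np.savez("side1.npz",**im); p=im["pixels"][130:230,195:328]; cv2.imwrite("pics/s1.png",cv2.resize(p,(798,600),interpolation=cv2.INTER_CUBIC))
E
python3 go.py .4825 .1855 .056 87
```

```text
clock: 1.7
ee_pos: [0.4825, 0.1876, 0.0955]
tool_rot: [0.001, 0.024, 1.0, 0.0]
force: [1.1, 0.0, -0.1]
grip_width: 0.0601
grasp_force: 0.0
row 0.002 0.005 0.004 0.0015 -0.0025 0.0408 dist 0.041
pos [0.4839 0.1879 0.0968] yaw 87.24 F [ 0.29 -0.23 -0.09] T [ 0.017 -0.044  0.003] w 0.06 g 0.0 t 1.75 q6 [ 0.29  0.32  1.99 -0.    0.82 -1.24]
```

View pics/s1.png

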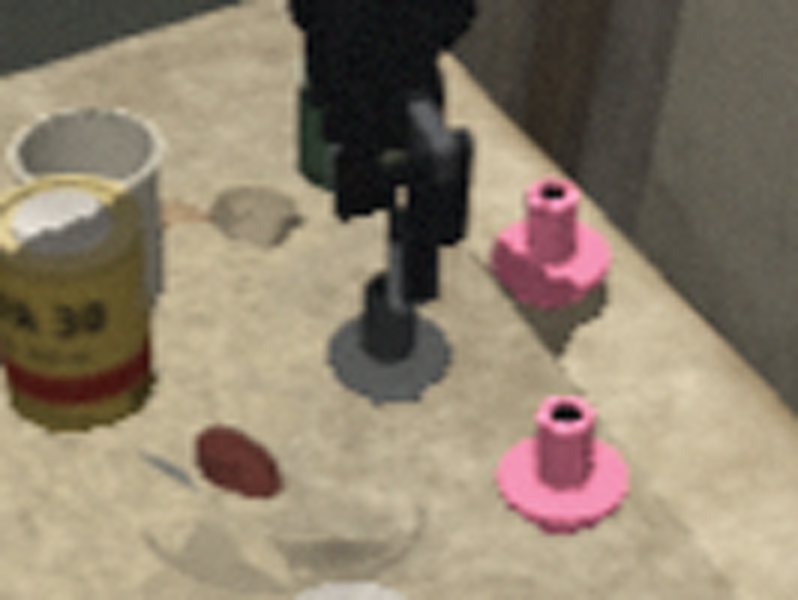

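The near finger's tip is at crop (418,298), i.e. (264.7,179.7), with the head beneath and just behind it at crop (390,315). Check against the projection of the jaw.

```bash
python3 - <<'E'
from fit import *
im=dict(np.load("side1.npz"))
for z in(.072,.080):
    print(proj(im,[[.4839-.011,.1879-.03,z],[.4839+.011,.1879-.03,z],[.4839-.011,.1879-.055,z],[.4839+.011,.1879-.055,z]]).round(1).tolist())
w=cloud(im); g=w[176:180,262:268]; print(np.nanmedian(g.reshape(-1,3),0))
m=(w[...,2]>.075)&(w[...,2]<.1)&(np.abs(w[...,0]-.48)<.04)&(np.abs(w[...,1]-.16)<.08); p=w[m]; print(len(p),np.percentile(p,[2,10,50,90,98],axis=0).round(4).tolist())
E
```

```text
[[260.2, 181.0], [268.0, 178.8], [264.3, 186.7], [272.3, 184.4]]
[[260.2, 178.5], [268.1, 176.3], [264.3, 184.2], [272.3, 181.9]]
[0.47883646 0.14488941 0.09062011]
106 [[0.4681, 0.1419, 0.0763], [0.4706, 0.1444, 0.0799], [0.4777, 0.155, 0.0893], [0.4863, 0.2202, 0.0979], [0.4916, 0.2213, 0.0998]]
```

Converted, 0.0395 m / 0.4 = 0.0988, 0.034 m / 0.4 = 0.085.

```bash
echo '[[[0,0,0],[0,-0.0025,0.05],0.06],[[0,0,0],[0,-0.0025,0.085],0.06],[[0,0,0],[0,-0.0025,0.0988],0.06],[[0,0,0],[0,-0.0025,0.0988],0.06],[[0,0,0],[0,-0.0025,0.0988],0.06]]' > m.json && python3 -m crank m.json; python3 go.py .484 .187 .056 87
```

```text
clock: 2.25
ee_pos: [0.484, 0.1858, 0.0564]
tool_rot: [0.002, 0.025, 1.0, 0.001]
force: [0.1, 0.1, 0.0]
grip_width: 0.0598
grasp_force: 0.0
row 0.001 0.004 0.003 0.0 0.0012 0.0004 dist 0.001
pos [0.484  0.1858 0.0564] yaw 87.16 F [0.11 0.05 0.02] T [ 0.025 -0.019 -0.032] w 0.0598 g 0.0 t 2.25 q6 [ 0.28  0.39  2.   -0.    0.74 -1.24]
```

Converted, 0.001 m / 0.4 = 0.0025.

```bash
echo '[[[0,0,0],[0,0.0025,0],0.04],[[0,0,0],[0,0.0025,0],0.02],[[0,0,0],[0,0.0025,0],0.01],[[0,0,0],[0,0.0025,0],0.01],[[0,0,0],[0,0.0025,0],0.01],[[0,0,0],[0,0.0025,0],0.01]]' > m.json && python3 -m crank m.json 50; python3 go.py .484 .187 .056 87
```

```text
clock: 2.85
ee_pos: [0.484, 0.1866, 0.0564]
tool_rot: [0.002, 0.025, 1.0, 0.0]
force: [-1.9, -0.9, 5.5]
grip_width: 0.0216
grasp_force: 49.1
row 0.001 0.004 0.003 -0.0 0.0004 0.0004 dist 0.001
pos [0.484  0.1866 0.0564] yaw 87.14 F [-1.9  -0.9   5.52] T [-0.117  0.177 -0.005] w 0.0216 g 49.1 t 2.85 q6 [ 0.28  0.39  2.   -0.    0.74 -1.24]
```

Converted, -0.1 m / 0.4 = -0.25, -0.09 m / 0.4 = -0.225.

```bash
echo '[[[0,0,0],[0,0,-0.05],0.01],[[0,0,0],[0,0,-0.125],0.01],[[0,0,0],[0,0,-0.225],0.01],[[0,0,0],[0,0,-0.25],0.01],[[0,0,0],[0,0,-0.25],0.01]]' > m.json && python3 -m crank m.json; python3 go.py .481 -.1072 .15 75
```

```text
clock: 3.35
ee_pos: [0.4843, 0.1868, 0.1569]
tool_rot: [0.003, 0.025, 1.0, 0.001]
force: [-0.1, 0.2, -3.6]
grip_width: 0.0217
grasp_force: 49.6
row 0.003 0.007 0.212 -0.0113 -0.2939 0.0063 dist 0.294
pos [0.4843 0.1868 0.1569] yaw 87.14 F [-0.1   0.16 -3.6 ] T [-0.01  -0.004  0.023] w 0.0217 g 49.6 t 3.35 q6 [ 0.28  0.22  1.96 -0.    0.95 -1.24]
```

Converted, -0.294 m / 0.4 = -0.735, -0.27 m / 0.4 = -0.675, 0.212 rad / 6.2832 = 0.0337.

```bash
echo '[[[0.0005,0.0011,0.008],[-0.0025,-0.075,0],0.01],[[0.0005,0.0011,0.0159],[-0.0075,-0.175,0],0.01],[[0.0005,0.0011,0.0239],[-0.0125,-0.275,0],0.01],[[0.0005,0.0011,0.0318],[-0.0175,-0.375,0],0.01],[[0.0005,0.0011,0.0337],[-0.0225,-0.475,0],0.01],[[0.0005,0.0011,0.0337],[-0.0283,-0.575,0.015],0.01],[[0.0005,0.0011,0.0337],[-0.0283,-0.675,0.015],0.01],[[0.0005,0.0011,0.0337],[-0.0283,-0.735,0.015],0.01],[[0.0005,0.0011,0.0337],[-0.0283,-0.735,0.015],0.01],[[0.0005,0.0011,0.0337],[-0.0283,-0.735,0.015],0.01]]' > m.json && python3 -m crank m.json >/dev/null;  echo '[[[0,0,0],[0,0,0],0.01],[[0,0,0],[0,0,0],0.01]]' > m.json && python3 -m crank m.json >/dev/null; python3 go.py .481 -.1072 .1 75
python3 - <<'E'
from fit import *
from scipy.optimize import minimize
# check: flange edge of carried insert in side view gives lateral offset insert vs TCP
im=get_image("side"); np.savez("side2.npz",**im); w=cloud(im); s=env.sense()["ee_pos"]
m=(np.abs(w[...,2]-(s[2]-.0304))<.004)&(np.hypot(w[...,0]-s[0],w[...,1]-s[1])<.045); p=w[m]; print(len(p),cv2.minEnclosingCircle(p[:,:2].astype(np.float32)),np.median(p[:,2]))
u,v=proj(im,[[*s[:2],.1]])[0].astype(int); print(u,v)
cv2.imwrite("pics/s2.png",cv2.resize(im["pixels"][v-40:v+60,u-66:u+67],(798,600),interpolation=cv2.INTER_CUBIC))
E
```

```text
row -0.002 -0.005 0.002 -0.0021 -0.0001 0.0487 dist 0.049
pos [ 0.4793 -0.1065  0.1487] yaw 75.09 F [ 0.11 -0.36 -2.11] T [-0.001  0.002  0.011] w 0.0218 g 49.9 t 4.55 q6 [-0.31  0.19  2.02 -0.    0.93 -1.62]
259 ((0.4758809506893158, -0.10738006234169006), 0.028414282947778702) 0.11843540569246402
314 241
```

View pics/s2.png

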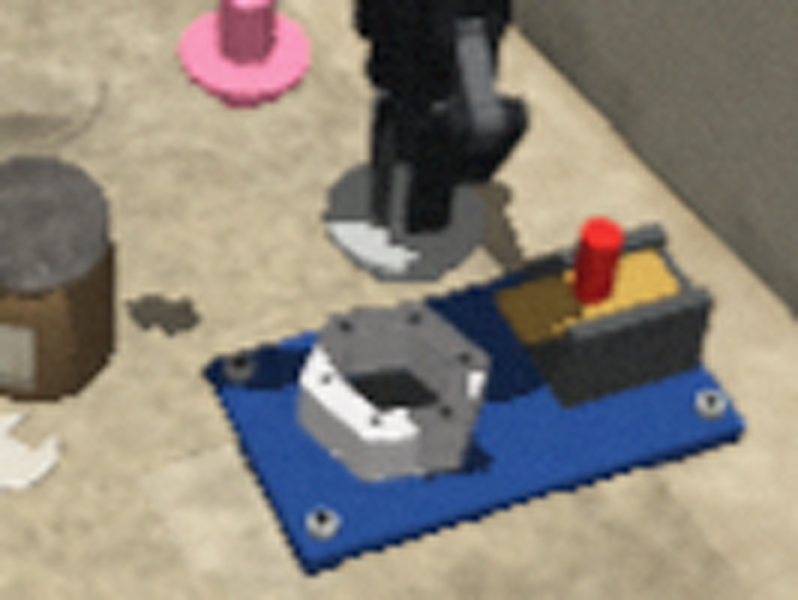

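The insert hangs straight, flange at crop (400,225), above the nest (395,390); nothing else has moved. Approach to just above rim contact.

Converted, 0.0595 m / 0.4 = 0.1488, 0.055 m / 0.4 = 0.1375, -0.005 rad / 6.2832 = -0.0008.

```bash
python3 go.py .482 -.1077 .088 75;  echo '[[[-0.0003,-0.0008,0],[-0.0063,0.0038,0.05],0.01],[[-0.0003,-0.0008,0],[-0.0063,0.0038,0.1],0.01],[[-0.0003,-0.0008,0],[-0.0063,0.0038,0.1375],0.01],[[-0.0003,-0.0008,0],[-0.0063,0.0038,0.1488],0.01],[[-0.0003,-0.0008,0],[-0.0063,0.0038,0.1488],0.01]]' > m.json && python3 -m crank m.json>/dev/null; python3 go.py .482 -.1077 .088 75
```

```text
row -0.002 -0.005 0.002 -0.0029 -0.0003 0.061 dist 0.061
pos [ 0.4795 -0.1066  0.149 ] yaw 75.09 F [-0.53 -0.43 -3.26] T [-0.021 -0.042  0.025] w 0.0214 g 49.9 t 4.6 q6 [-0.31  0.19  2.02 -0.    0.93 -1.61]
row -0.0 -0.0 0.001 -0.0005 -0.0014 0.0014 dist 0.002
pos [ 0.4819 -0.1062  0.0894] yaw 75.06 F [ 0.21  0.1  -2.37] T [-0.04   0.03   0.016] w 0.0214 g 49.9 t 5.1 q6 [-0.31  0.3   2.05 -0.    0.8  -1.62]
```

Converted, 0.0065 m / 0.4 = 0.0163, -0.0014 m / 0.4 = -0.0035.

```bash
echo '[[[0,0,0],[-0.0013,-0.0035,0],0.01],[[0,0,0],[-0.0013,-0.0035,0.0075],0.01],[[0,0,0],[-0.0013,-0.0035,0.0113],0.01],[[0,0,0],[-0.0013,-0.0035,0.015],0.01],[[0,0,0],[-0.0013,-0.0035,0.0163],0.01]]' > m.json && python3 -m crank m.json>/dev/null; python3 go.py .482 -.1077 .08 75
```

```text
row -0.0 0.002 -0.0 0.0011 0.0007 0.0042 dist 0.004
pos [ 0.4829 -0.1087  0.0842] yaw 75.0 F [-1.76  0.39  4.57] T [0.112 0.307 0.01 ] w 0.0216 g 50.5 t 5.6 q6 [-0.31  0.31  2.05 -0.    0.79 -1.62]
```

Converted, -0.0005 m / 0.4 = -0.0013.

```bash
for i in 1; do echo '[[[0,0,0],[-0.0013,0,0],0.01],[[0,0,0],[-0.0013,0,0],0.01]]' > m.json && python3 -m crank m.json>/dev/null; python3 go.py .482 -.1077 .08 75|tail -1|cut -c1-120; echo '[[[0,0,0],[-0.0013,0,0],0.01],[[0,0,0],[-0.0013,0,0],0.01]]' > m.json && python3 -m crank m.json>/dev/null; python3 go.py .482 -.1077 .08 75|tail -1|cut -c1-120; echo '[[[0,0,0],[-0.0013,0,0],0.01],[[0,0,0],[-0.0013,0,0],0.01]]' > m.json && python3 -m crank m.json>/dev/null; python3 go.py .482 -.1077 .08 75|tail -1|cut -c1-120;done
```

```text
pos [ 0.4831 -0.1087  0.0842] yaw 75.0 F [-2.32  0.99  5.58] T [0.118 0.466 0.023] w 0.0219 g 50.6 t 5.8 q6 [-0.31  0.31
pos [ 0.4832 -0.1087  0.0841] yaw 75.01 F [-4.35  1.66  6.14] T [0.168 0.572 0.025] w 0.0222 g 50.8 t 6.0 q6 [-0.31  0.3
pos [ 0.4833 -0.1087  0.0841] yaw 75.01 F [-4.19  1.24  7.8 ] T [ 0.162  0.761 -0.06 ] w 0.0217 g 50.9 t 6.2 q6 [-0.31
```

Converted, -0.003 m / 0.4 = -0.0075.

```bash
echo '[[[0,0,0],[0,0,-0.0075],0.01],[[0,0,0],[0,0,-0.0075],0.01],[[0,0,0],[0,0,-0.0075],0.01]]' > m.json && python3 -m crank m.json>/dev/null; python3 go.py .482 -.1077 .08 75; echo '[[[0,0,0],[0,0,0.0038],0.01],[[0,0,0],[0,0,0.005],0.01],[[0,0,0],[0,0,0.005],0.01]]' > m.json && python3 -m crank m.json>/dev/null; python3 go.py .482 -.1077 .08 75;
```

```text
row -0.0 0.002 -0.0 0.0023 0.0006 0.0062 dist 0.007
pos [ 0.484  -0.1088  0.0862] yaw 75.0 F [-0.16 -0.14 -2.87] T [ 0.009 -0.025  0.023] w 0.0216 g 49.9 t 6.5 q6 [-0.31  0.3   2.04 -0.    0.79 -1.62]
row -0.0 0.001 -0.0 0.0023 0.0006 0.0045 dist 0.005
pos [ 0.484  -0.1089  0.0845] yaw 75.0 F [ 0.35  0.5  -1.92] T [-0.016  0.011  0.019] w 0.0216 g 50.0 t 6.8 q6 [-0.31  0.31  2.04 -0.    0.79 -1.62]
```

Converted, 0.001 m / 0.4 = 0.0025.

```bash
echo '[[[0,0,0],[0,0,0.0025],0.01],[[0,0,0],[0,0,0.0025],0.01]]' > m.json && python3 -m crank m.json>/dev/null; python3 go.py .482 -.1077 .08 75|tail -1|cut -c1-120;echo '[[[0,0,0],[0,0,0.0025],0.01],[[0,0,0],[0,0,0.0025],0.01]]' > m.json && python3 -m crank m.json>/dev/null; python3 go.py .482 -.1077 .08 75|tail -1|cut -c1-120
```

```text
pos [ 0.4841 -0.1089  0.0843] yaw 75.0 F [-2.45 -0.21  4.74] T [ 0.143  0.327 -0.053] w 0.0217 g 50.7 t 7.0 q6 [-0.31  0
pos [ 0.4842 -0.1089  0.0841] yaw 75.0 F [-4.06  1.28  9.51] T [ 0.237  0.739 -0.04 ] w 0.0215 g 51.3 t 7.2 q6 [-0.31  0
```

Converted, 0.0024 m / 0.4 = 0.006, -0.002 m / 0.4 = -0.005.

```bash
echo '[[[0,0,0],[0.0013,0,-0.005],0.01],[[0,0,0],[0.006,0.001,-0.005],0.01],[[0,0,0],[0.006,0.001,0],0.01],[[0,0,0],[0.006,0.001,0],0.01]]' > m.json && python3 -m crank m.json>/dev/null; python3 go.py .4815 -.1078 .08 75|tail -1|cut -c1-120;
echo '[[[0,0,0],[0.0013,0,0],0.01],[[0,0,0],[0.0013,0,0],0.01]]' > m.json && python3 -m crank m.json>/dev/null; python3 go.py .482 -.1077 .08 75|tail -1|cut -c1-120
echo '[[[0,0,0],[0.0013,0,0],0.01],[[0,0,0],[0.0013,0,0],0.01]]' > m.json && python3 -m crank m.json>/dev/null; python3 go.py .482 -.1077 .08 75|tail -1|cut -c1-120
```

```text
pos [ 0.4822 -0.1079  0.0836] yaw 75.0 F [-2.4   0.88  9.57] T [0.29  0.472 0.021] w 0.0214 g 50.6 t 7.6 q6 [-0.31  0.31
pos [ 0.482  -0.1079  0.0836] yaw 75.0 F [-2.59  0.75  6.91] T [0.236 0.298 0.017] w 0.0218 g 50.6 t 7.8 q6 [-0.31  0.31
pos [ 0.4819 -0.1079  0.0837] yaw 75.0 F [-1.25  0.23  7.45] T [0.194 0.246 0.022] w 0.0214 g 50.6 t 8.0 q6 [-0.31  0.3
```

Converted, 0.0008 m / 0.4 = 0.002.

```bash
echo '[[[0,0,0],[0.002,0,0],0.01],[[0,0,0],[0.002,0,0],0.01]]' > m.json && python3 -m crank m.json>/dev/null; python3 go.py .4815 -.1078 .08 75|tail -1|cut -c1-120;
echo '[[[0,0,0],[0.002,0,0],0.01],[[0,0,0],[0.002,0,0],0.01]]' > m.json && python3 -m crank m.json>/dev/null; python3 go.py .482 -.1077 .08 75|tail -1|cut -c1-120
echo '[[[0,0,0],[0.002,0,0],0.01],[[0,0,0],[0.002,0,0],0.01]]' > m.json && python3 -m crank m.json>/dev/null; python3 go.py .482 -.1077 .08 75|tail -1|cut -c1-120;echo '[[[0,0,0],[0.002,0,0],0.01],[[0,0,0],[0.002,0,0],0.01]]' > m.json && python3 -m crank m.json>/dev/null; python3 go.py .482 -.1077 .08 75|tail -1|cut -c1-120
```

```text
pos [ 0.4817 -0.1079  0.0837] yaw 74.99 F [-0.6   0.7   5.13] T [ 0.14   0.001 -0.001] w 0.0216 g 50.6 t 8.2 q6 [-0.31  
pos [ 0.4814 -0.1078  0.0837] yaw 74.99 F [ 1.62 -1.18  5.56] T [ 0.051 -0.364 -0.015] w 0.0217 g 50.7 t 8.4 q6 [-0.31  
pos [ 0.481  -0.1077  0.0837] yaw 74.98 F [ 3.75 -2.04  4.99] T [-0.034 -0.727 -0.043] w 0.0218 g 51.0 t 8.6 q6 [-0.31  
pos [ 0.4806 -0.1076  0.0837] yaw 74.98 F [ 6.21 -0.34  4.52] T [-0.112 -1.094 -0.071] w 0.0217 g 51.1 t 8.8 q6 [-0.31
```

The manual's scale: shifts go in shares of 0.4 m and turns go in shares of 2 pi rad. Converting my numbers, -0.0022 m / 0.4 = -0.0055.

```bash
echo '[[[0,0,0],[-0.0055,0,0],0.01],[[0,0,0],[-0.0055,0,0],0.01]]' > m.json && python3 -m crank m.json>/dev/null; python3 go.py .4815 -.1078 .08 75|tail -1|cut -c1-120;
echo '[[[0,0,0.0056],[0,0,0],0.01],[[0,0,0.0056],[0,0,0],0.01]]' > m.json && python3 -m crank m.json>/dev/null; python3 go.py .482 -.1077 .08 75|tail -1|cut -c1-120
echo '[[[0,0,0.0056],[0,0,0],0.01],[[0,0,0.0056],[0,0,0],0.01]]' > m.json && python3 -m crank m.json>/dev/null; python3 go.py .482 -.1077 .08 75|tail -1|cut -c1-120;echo '[[[0,0,-0.0111],[0,0,0],0.01],[[0,0,-0.0167],[0,0,0],0.01],[[0,0,-0.0167],[0,0,0],0.01]]' > m.json && python3 -m crank m.json>/dev/null; python3 go.py .482 -.1077 .08 75|tail -1|cut -c1-120;echo '[[[0,0,-0.0056],[0,0,0],0.01],[[0,0,-0.0056],[0,0,0],0.01]]' > m.json && python3 -m crank m.json>/dev/null; python3 go.py .482 -.1077 .08 75|tail -1|cut -c1-120
```

```text
pos [ 0.4808 -0.108   0.0827] yaw 75.05 F [ 4.1  -3.68  0.88] T [-0.537 -0.801  0.059] w 0.0215 g 50.3 t 9.0 q6 [-0.31  
pos [ 0.4808 -0.1082  0.0826] yaw 73.08 F [ 5.46 -3.17  1.79] T [-0.597 -0.788  0.289] w 0.0214 g 49.5 t 9.2 q6 [-0.31  
pos [ 0.4805 -0.1082  0.0825] yaw 71.1 F [ 4.2  -3.58  0.77] T [-0.632 -0.728  0.31 ] w 0.0216 g 49.3 t 9.4 q6 [-0.31  0
pos [ 0.4802 -0.1077  0.082 ] yaw 77.07 F [ 5.37 -2.31 -1.02] T [-0.535 -0.896 -0.021] w 0.0215 g 51.5 t 9.7 q6 [-0.31  
pos [ 0.4801 -0.1075  0.0819] yaw 79.05 F [ 4.18 -1.91 -1.61] T [-0.41  -0.993  0.008] w 0.0216 g 51.5 t 9.9 q6 [-0.31
```

Converted, -0.0014 m / 0.4 = -0.0035, -0.0003 m / 0.4 = -0.0008, 0.05 rad / 6.2832 = 0.008.

```bash
echo '[[[0,0,0.008],[-0.0035,-0.0008,0],0.01],[[0,0,0.008],[-0.0035,-0.0008,0],0.01]]' > m.json && python3 -m crank m.json>/dev/null; python3 go.py .4815 -.1078 .08 75|tail -1|cut -c1-120;
echo '[[[0,0,0],[0,0,0.0025],0.01],[[0,0,0],[0,0,0.0025],0.01]]' > m.json && python3 -m crank m.json>/dev/null; python3 go.py .482 -.1077 .08 75|tail -1|cut -c1-120
echo '[[[0,0,0],[0,0,0.0025],0.01],[[0,0,0],[0,0,0.0025],0.01]]' > m.json && python3 -m crank m.json>/dev/null; python3 go.py .482 -.1077 .08 75|tail -1|cut -c1-120
```

```text
pos [ 0.4804 -0.108   0.0816] yaw 76.19 F [ 3.39 -3.14 -1.94] T [-0.624 -0.635  0.062] w 0.0214 g 50.9 t 10.1 q6 [-0.31 
pos [ 0.4805 -0.1079  0.0809] yaw 76.2 F [ 4.17 -3.   -1.97] T [-0.622 -0.568  0.06 ] w 0.0213 g 51.1 t 10.3 q6 [-0.31  
pos [ 0.4806 -0.1079  0.0802] yaw 76.17 F [ 1.99 -3.39 -2.02] T [-0.651 -0.437  0.053] w 0.0213 g 51.1 t 10.5 q6 [-0.31
```

Converted, -0.001 m / 0.4 = -0.0025, -0.0006 m / 0.4 = -0.0015.

```bash
echo '[[[0,0,0],[-0.0015,-0.0025,0.0025],0.01],[[0,0,0],[-0.0015,-0.0025,0.0025],0.01]]' > m.json && python3 -m crank m.json>/dev/null; python3 go.py .4815 -.1078 .08 75|tail -1|cut -c1-120;
echo '[[[0,0,0],[0,0,0.0025],0.01],[[0,0,0],[0,0,0.005],0.01]]' > m.json && python3 -m crank m.json>/dev/null; python3 go.py .482 -.1077 .08 75|tail -1|cut -c1-120
echo '[[[0,0,0],[0,0,0.0025],0.01],[[0,0,0],[0,0,0.005],0.01]]' > m.json && python3 -m crank m.json>/dev/null; python3 go.py .482 -.1077 .08 75|tail -1|cut -c1-120
```

```text
pos [ 0.4806 -0.1084  0.079 ] yaw 76.12 F [ 1.17 -0.08 -1.6 ] T [-0.092 -0.383  0.091] w 0.0213 g 51.2 t 10.7 q6 [-0.31 
pos [ 0.4807 -0.1084  0.077 ] yaw 76.13 F [ 1.52 -0.31 -2.69] T [ 0.012 -0.191  0.039] w 0.0212 g 51.2 t 10.9 q6 [-0.31 
pos [ 0.4808 -0.1086  0.0751] yaw 76.14 F [ 1.53  1.21 -2.07] T [ 0.151 -0.148  0.034] w 0.0216 g 51.2 t 11.1 q6 [-0.31
```

Converted, 0.002 m / 0.4 = 0.005, 0.001 m / 0.4 = 0.0025.

```bash
echo '[[[0,0,0],[0,0.001,0.0025],0.01],[[0,0,0],[0,0.001,0.005],0.01]]' > m.json && python3 -m crank m.json>/dev/null; python3 go.py .4815 -.1078 .08 75|tail -1|cut -c1-120;
echo '[[[0,0,0],[0,0,0.0013],0.01],[[0,0,0],[0,0,0.0025],0.01]]' > m.json && python3 -m crank m.json>/dev/null; python3 go.py .482 -.1077 .08 75|tail -1|cut -c1-120
echo '[[[0,0,0],[0,0,0.0013],0.01],[[0,0,0],[0,0,0.0013],0.01]]' > m.json && python3 -m crank m.json>/dev/null; python3 go.py .482 -.1077 .08 75|tail -1|cut -c1-120
```

```text
pos [ 0.4809 -0.1084  0.0731] yaw 76.15 F [ 0.14 -0.44 -3.32] T [ 0.016 -0.024 -0.048] w 0.0216 g 51.2 t 11.3 q6 [-0.31 
pos [ 0.481  -0.1085  0.0725] yaw 76.14 F [-1.55  0.5   2.3 ] T [ 0.27   0.329 -0.035] w 0.0211 g 51.5 t 11.5 q6 [-0.31 
pos [ 0.4811 -0.1085  0.0724] yaw 76.15 F [-3.17 -0.14  4.5 ] T [0.287 0.572 0.014] w 0.0217 g 51.5 t 11.7 q6 [-0.31  0.
```

Converted, -0.001 m / 0.4 = -0.0025.

```bash
echo '[[[0,0,0],[0,0,-0.0025],0.01],[[0,0,0],[0,0,-0.0025],0.02],[[0,0,0],[0,0,-0.0025],0.03],[[0,0,0],[0,0,-0.0025],0.045],[[0,0,0],[0,0,-0.0025],0.045],[[0,0,0],[0,0,-0.0025],0.045]]' > m.json && python3 -m crank m.json>/dev/null; python3 go.py .481 -.1085 .08 75;
echo '[[[0,0,0],[0,0,-0.05],0.045],[[0,0,0],[0,0,-0.125],0.045],[[0,0,0],[0,0,-0.225],0.045],[[0,0,0],[0.1,0,-0.3],0.045],[[0,0,0],[0.2,0,-0.325],0.045],[[0,0,0],[0.3,0,-0.325],0.045],[[0,0,0],[0.3,0,-0.325],0.045],[[0,0,0],[0.3,0,-0.325],0.045]]' > m.json && python3 -m crank m.json>/dev/null; python3 - <<'E'
from fit import *
for n in("side","top"):
    im=get_image(n); np.savez(n+"3.npz",**im); w=cloud(im); px=im["pixels"]
    for lab,(x,y) in {"insert":(.481,-.108),"post":(.556,-.116),"jar":(.377,-.0145),"tin":(.536,.351)}.items():
        h=np.hypot(w[...,0]-x,w[...,1]-y)
        if lab=="insert": m=(h<.032)&(np.abs(w[...,2]-.042)<.005); m2=(h<.016)&(w[...,2]>.07)&(w[...,2]<.085)
        elif lab=="post": m=(h<.014)&(w[...,2]>.078)&(w[...,2]<.09); m2=None
        else: m=(h<.045)&(w[...,2]>.05)&(w[...,2]<.09); m2=None
        for q in (m,m2):
            if q is None or q.sum()<3: continue
            p=w[q].astype(np.float32); print(n,lab,len(p),np.round(cv2.minEnclosingCircle(p[:,:2])[0],4),"mean",p.mean(0).round(4), "zpl",np.linalg.lstsq(np.c_[p[:,:2]-p[:,:2].mean(0),np.ones(len(p))],p[:,2],rcond=None)[0].round(3))
im=dict(np.load("side3.npz")); cv2.imwrite("pics/s3.png",cv2.resize(im["pixels"][205:305,265:398],(798,600),interpolation=cv2.INTER_CUBIC))
E
python3 go.py .56 -.1148 .12 85
```

```text
row -0.0 0.003 0.02 0.0012 0.0001 -0.0067 dist 0.007
pos [ 0.4822 -0.1088  0.0733] yaw 76.15 F [ 1.1   0.84 -0.37] T [-0.012 -0.022  0.024] w 0.0455 g 0.0 t 12.3 q6 [-0.31  0.32  2.05 -0.    0.76 -1.64]
row -0.001 0.004 -0.155 -0.1964 0.0129 0.0843 dist 0.214
pos [ 0.3659 -0.0802  0.2035] yaw 76.14 F [0.04 0.29 0.63] T [-0.032  0.011  0.005] w 0.045 g 0.0 t 13.15 q6 [-0.33 -0.14  2.23 -0.    1.04 -1.66]Traceback (most recent call last):
  File "<stdin>", line 11, in <module>
cv2.error: OpenCV(4.12.0) /io/opencv/modules/imgproc/src/shapedescr.cpp:201: error: (-215:Assertion failed) count >= 0 && (depth == CV_32F || depth == CV_32S) in function 'minEnclosingCircle'
```

```bash
python3 - <<'E'
from fit import *
im=dict(np.load("side3.npz")); cv2.imwrite("pics/s3.png",cv2.resize(im["pixels"][205:305,265:398],(798,600),interpolation=cv2.INTER_CUBIC))
np.savez("top3.npz",**get_image("top"))
for n in("side","top"):
    im=dict(np.load(n+"3.npz")); w=cloud(im)
    for lab,x,y,r,z0,z1 in (("flange",.48,-.108,.032,.038,.046),("headtop",.48,-.108,.018,.07,.085),("post",.556,-.116,.014,.077,.09),("jar",.377,-.0145,.045,.05,.09)):
        p=w[(np.hypot(w[...,0]-x,w[...,1]-y)<r)&(w[...,2]>z0)&(w[...,2]<z1)]
        if len(p)<4: continue
        print(n,lab,len(p),np.round(cv2.minEnclosingCircle(p[:,:2].astype(np.float32))[0],4),"mean",p.mean(0).round(4),"slope",np.linalg.lstsq(np.c_[p[:,:2]-p[:,:2].mean(0),np.ones(len(p))],p[:,2],rcond=None)[0].round(3))
E
```

```text
side flange 288 [ 0.4791 -0.1091] mean [ 0.4752 -0.1144  0.0422] slope [0.006 0.012 0.042]
side headtop 87 [ 0.479  -0.1093] mean [ 0.4779 -0.1101  0.0758] slope [0.096 0.07  0.076]
side post 36 [ 0.5551 -0.1192] mean [ 0.5551 -0.118   0.0818] slope [-0.041  0.16   0.082]
side jar 611 [ 0.3744 -0.0173] mean [ 0.3703 -0.0251  0.0715] slope [0.149 0.323 0.071]
top flange 156 [ 0.4815 -0.1063] mean [ 0.4798 -0.1058  0.0418] slope [ 0.003 -0.007  0.042]
top headtop 45 [ 0.4818 -0.1073] mean [ 0.4818 -0.1071  0.0763] slope [-0.092  0.021  0.076]
top post 20 [ 0.5584 -0.1154] mean [ 0.5586 -0.1152  0.0823] slope [-0.31   0.192  0.082]
top jar 205 [ 0.3785 -0.013 ] mean [ 0.3767 -0.0043  0.0758] slope [ 0.024 -0.226  0.076]
```

View pics/s3.png

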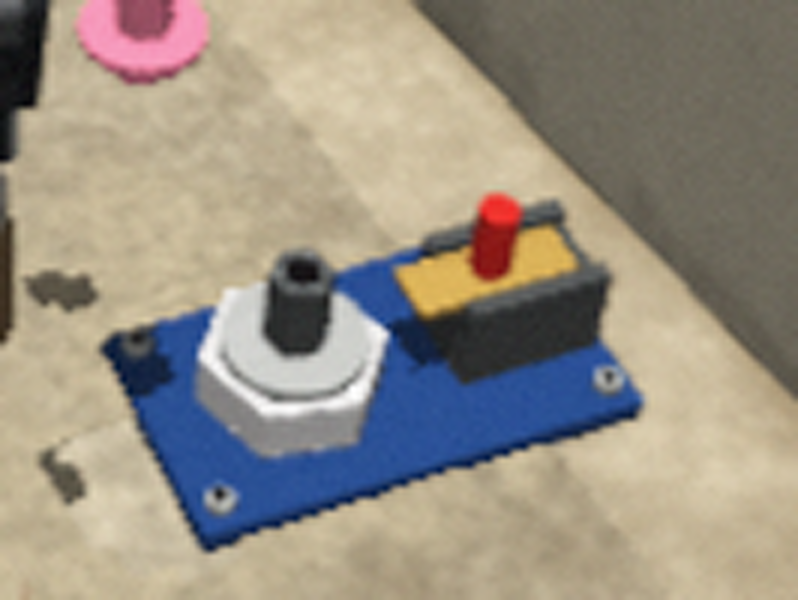

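The insert is seated: head at crop (300,300), flange flat on the nest at z 42 mm. The red post is at crop (497,235); corrected by the seat's known place, it is at about (0.557, -0.117).

Converted, -0.1947 m / 0.4 = -0.4868, -0.18 m / 0.4 = -0.45, -0.164 rad / 6.2832 = -0.0261.

```bash
python3 go.py .5573 -.117 .135 85.5; echo '[[[0,0,-0.0159],[-0.125,0.0075,0],0.045],[[0,0,-0.0261],[-0.25,0.015,0],0.045],[[0,0,-0.0261],[-0.35,0.02,0.05],0.045],[[0,0,-0.0261],[-0.45,0.025,0.125],0.045],[[0,0,-0.0261],[-0.4868,0.0255,0.1713],0.045],[[0,0,-0.0261],[-0.4868,0.0255,0.1713],0.045],[[0,0,-0.0261],[-0.4868,0.0255,0.1713],0.045]]' > m.json && python3 -m crank m.json >/dev/null; python3 go.py .5573 -.117 .083 85.5
```

```text
row -0.001 0.004 -0.163 -0.1939 0.0101 0.0693 dist 0.206
pos [ 0.3664 -0.0803  0.2035] yaw 76.14 F [-0.02  0.29  0.34] T [ 0.004 -0.015  0.018] w 0.0454 g 0.0 t 13.2 q6 [-0.33 -0.14  2.23 -0.    1.04 -1.66]
row 0.0 -0.001 0.001 -0.0009 -0.0004 0.0504 dist 0.05
pos [ 0.5565 -0.1166  0.1334] yaw 85.55 F [-0.23  0.9  -0.28] T [-0.003 -0.03   0.005] w 0.045 g 0.0 t 13.9 q6 [-0.28  0.35  1.86 -0.    0.94 -1.78]
```

Converted, 0.05 m / 0.4 = 0.125, 0.04 m / 0.4 = 0.1.

```bash
echo '[[[0,0,0],[-0.0023,-0.001,0.05],0.045],[[0,0,0],[-0.0023,-0.001,0.1],0.045],[[0,0,0],[-0.0023,-0.001,0.125],0.045],[[0,0,0],[-0.0023,-0.001,0.125],0.045],[[0,0,0],[-0.0023,-0.001,0.125],0.045]]' > m.json && python3 -m crank m.json >/dev/null; python3 go.py .5573 -.117 .083 85.5;  echo '[[[0,0,0],[0,0,0],0.03],[[0,0,0],[0,0,0],0.01],[[0,0,0],[0,0,0],0.005],[[0,0,0],[0,0,0],0.005],[[0,0,0],[0,0,0],0.005]]' > m.json && python3 -m crank m.json 35; python3 go.py .5573 -.117 .083 85.5
```

```text
row -0.001 0.003 0.001 0.0005 0.0002 0.0027 dist 0.003
pos [ 0.5578 -0.1172  0.0857] yaw 85.54 F [ 0.27 -0.39 -1.21] T [-0.046 -0.006  0.011] w 0.0452 g 0.0 t 14.4 q6 [-0.28  0.42  1.87 -0.    0.84 -1.78]
clock: 14.9
ee_pos: [0.5584, -0.1166, 0.086]
tool_rot: [0.002, 0.039, 0.999, 0.0]
force: [0.0, 3.9, 5.8]
grip_width: 0.0147
grasp_force: 34.3
row 0.0 0.003 0.0 0.001 -0.0005 0.003 dist 0.003
pos [ 0.5584 -0.1166  0.086 ] yaw 85.52 F [0.05 3.93 5.82] T [ 0.599  0.071 -0.016] w 0.0147 g 34.3 t 14.9 q6 [-0.28  0.42  1.87  0.    0.84 -1.78]
```

Converted, 0.01 m / 0.4 = 0.025, 0.006 m / 0.4 = 0.015.

```bash
echo '[[[0,0,0],[0.005,0.0015,-0.0025],0.005],[[0,0,0],[0.015,0.0015,-0.0025],0.005],[[0,0,0],[0.025,0.0015,-0.0025],0.005],[[0,0,0],[0.025,0.0015,-0.0025],0.005]]' > m.json && python3 -m crank m.json >/dev/null; python3 go.py .5573 -.117 .083 85.5;  echo '[[[0,0,0],[0.0125,0,0],0.005],[[0,0,0],[0.025,0,0],0.005],[[0,0,0],[0.025,0,0],0.005]]' > m.json && python3 -m crank m.json >/dev/null; python3 go.py .5573 -.117 .083 85.5; echo '[[[0,0,0],[0.0075,0,0],0.005],[[0,0,0],[0.0125,0,0],0.005],[[0,0,0],[0.0125,0,0],0.005]]' > m.json && python3 -m crank m.json>/dev/null; python3 go.py .5573 -.117 .083 85.5
```

```text
row -0.0 0.002 0.001 -0.01 -0.0006 0.0031 dist 0.01
pos [ 0.5474 -0.1157  0.086 ] yaw 85.54 F [2.76 2.2  3.09] T [ 0.354 -0.26   0.013] w 0.0143 g 34.8 t 15.3 q6 [-0.29  0.41  1.9  -0.    0.84 -1.78]
row -0.0 0.001 0.001 -0.0205 -0.0006 0.003 dist 0.021
pos [ 0.5369 -0.1148  0.086 ] yaw 85.54 F [1.16 3.05 4.7 ] T [ 0.526 -0.251 -0.   ] w 0.0144 g 35.1 t 15.6 q6 [-0.29  0.39  1.92 -0.    0.83 -1.78]
row -0.0 0.002 0.001 -0.025 -0.0006 0.003 dist 0.025
pos [ 0.5324 -0.1145  0.086 ] yaw 85.53 F [0.75 3.27 5.86] T [ 0.54  -0.331 -0.017] w 0.0144 g 35.1 t 15.9 q6 [-0.29  0.38  1.93 -0.    0.83 -1.78]
```

Converted, 0.002 m / 0.4 = 0.005, 0.001 m / 0.4 = 0.0025.

```bash
echo '[[[0,0,0],[0.0025,0,0],0.005],[[0,0,0],[0.005,0,0],0.005],[[0,0,0],[0.005,0,0],0.005]]' > m.json && python3 -m crank m.json >/dev/null; python3 go.py .5573 -.117 .083 85.5|tail -1|cut -c1-100;  echo '[[[0,0,0],[0.0025,0,0],0.005],[[0,0,0],[0.005,0,0],0.005],[[0,0,0],[0.005,0,0],0.005]]' > m.json && python3 -m crank m.json >/dev/null; python3 go.py .5573 -.117 .083 85.5|tail -1|cut -c1-100; echo '[[[0,0,0],[0.0025,0,0],0.005],[[0,0,0],[0.0038,0,0],0.005],[[0,0,0],[0.0038,0,0],0.005]]' > m.json && python3 -m crank m.json>/dev/null; python3 go.py .5573 -.117 .083 85.5|tail -1|cut -c1-100
```

```text
pos [ 0.5318 -0.1144  0.086 ] yaw 85.52 F [4.4  2.69 3.16] T [ 0.635 -0.797 -0.026] w 0.0145 g 34.9 
pos [ 0.5317 -0.1144  0.0861] yaw 85.5 F [10.01  4.14 -1.22] T [ 0.654 -1.411  0.028] w 0.0146 g 34.
pos [ 0.5315 -0.1144  0.0862] yaw 85.49 F [11.72  4.04 -4.8 ] T [ 0.762 -1.953  0.019] w 0.0144 g 34
```

Converted, -0.003 m / 0.4 = -0.0075, -0.002 m / 0.4 = -0.005.

```bash
echo '[[[0,0,0],[-0.005,0,0],0.005],[[0,0,0],[-0.0075,0,0],0.01],[[0,0,0],[-0.0075,0,0],0.03],[[0,0,0],[-0.0075,0,0],0.045],[[0,0,0],[-0.0075,0,0],0.045],[[0,0,0],[-0.0075,0,0],0.045]]' > m.json && python3 -m crank m.json >/dev/null; python3 go.py .5573 -.117 .083 85.5|tail -1|cut -c1-100; echo '[[[0,0,0],[0,0,-0.05],0.045],[[0,0,0],[0,0,-0.15],0.045],[[0,0,0],[0,0,-0.25],0.045],[[0,0,0],[0.125,0,-0.3],0.045],[[0,0,0],[0.25,0,-0.3],0.045],[[0,0,0],[0.375,0,-0.3],0.045],[[0,0,0],[0.425,0,-0.3],0.045],[[0,0,0],[0.425,0,-0.3],0.045]]' > m.json && python3 -m crank m.json >/dev/null; python3 - <<'E'
from fit import *
for n in("side","top"):
    im=get_image(n); np.savez(n+"4.npz",**im); px=im["pixels"]
    hsv=cv2.cvtColor(px,cv2.COLOR_BGR2HSV); H,S,V=[hsv[...,i].astype(int) for i in range(3)]
    w=cloud(im); near=np.hypot(w[...,0]-.51,w[...,1]+.113)<.13
    for lab,m in(("posttop",((H<6)|(H>174))&(S>170)&(w[...,2]>.077)&near),("headtop",(np.hypot(w[...,0]-.48,w[...,1]+.108)<.018)&(w[...,2]>.07)&(w[...,2]<.085)),("flange",(np.hypot(w[...,0]-.48,w[...,1]+.108)<.032)&(np.abs(w[...,2]-.042)<.002)&(S<60)),("brass",(H>12)&(H<30)&(S>110)&near&(w[...,2]>.044)&(w[...,2]<.056))):
        p=w[m]
        if len(p)>3: print(n,lab,len(p),p.mean(0).round(4),np.round(cv2.minEnclosingCircle(p[:,:2].astype(np.float32))[0],4),"xmin/max",p[:,0].min().round(4),p[:,0].max().round(4))
    b=w[(H>100)&(H<130)&(S>130)&near&(np.abs(w[...,2]-.012)<.008)]; print(n,"plate",cv2.minAreaRect(b[:,:2].astype(np.float32)))
a=dict(np.load("side4.npz"))["pixels"][205:305,265:398]
cv2.imwrite("pics/s4.png",cv2.resize(a,(798,600),interpolation=cv2.INTER_CUBIC))
E
```

```text
pos [ 0.5288 -0.1144  0.0848] yaw 85.54 F [ 0.38  0.33 -0.03] T [0.004 0.007 0.014] w 0.0452 g 0.0 t
side posttop 33 [ 0.5291 -0.1169  0.0812] [ 0.5298 -0.1151] xmin/max 0.5225 0.5371
side headtop 91 [ 0.4779 -0.1102  0.0755] [ 0.4794 -0.1087] xmin/max 0.4678 0.4913
side flange 201 [ 0.473  -0.1144  0.0421] [ 0.4777 -0.1081] xmin/max 0.4514 0.4996
side brass 215 [ 0.5282 -0.1166  0.0502] [ 0.5314 -0.112 ] xmin/max 0.4957 0.5671
side plate ((0.5120977759361267, -0.1162680834531784), (0.09752828627824783, 0.1798662394285202), 84.75007629394531)
top posttop 15 [ 0.53   -0.1125  0.0833] [ 0.5295 -0.1118] xmin/max 0.5251 0.5347
top headtop 44 [ 0.4814 -0.1071  0.0769] [ 0.4815 -0.107 ] xmin/max 0.4698 0.4921
top flange 89 [ 0.479  -0.1078  0.0421] [ 0.4825 -0.109 ] xmin/max 0.4607 0.5053
top brass 117 [ 0.5308 -0.1121  0.0503] [ 0.5315 -0.1128] xmin/max 0.4986 0.5646
top plate ((0.514760434627533, -0.11087802797555923), (0.0955222100019455, 0.1736913025379181), 85.54301452636719)
```

View pics/s4.png

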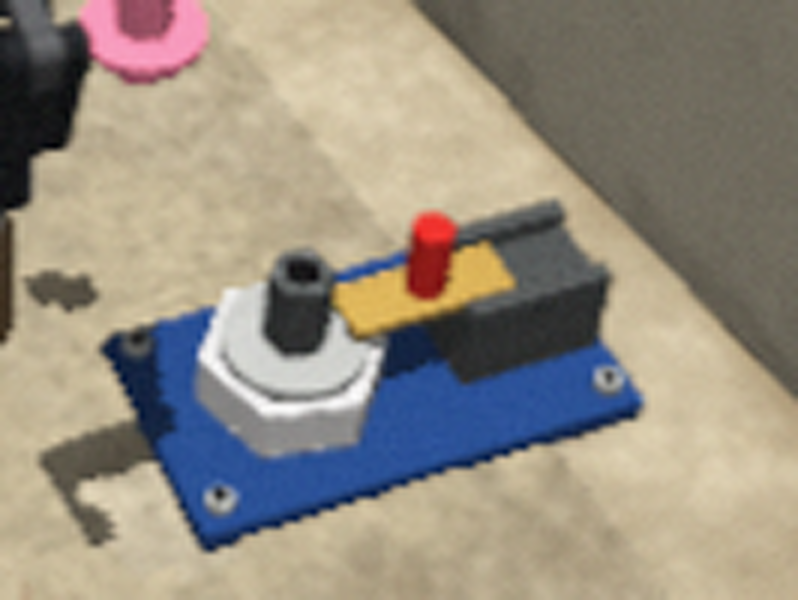

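The keeper tongue, with its tip at crop (345,320), lies over the flange. The post, at crop (432,255), stands about 17 mm from the plate's centre (18 mm expected when fully in), and it met a hard stop. The insert is still flat and the gripper is clear.

```bash
python3 -c "
from plant import env; print(env.finish_job())"
```

```text
the job is handed in; nothing more can be done
None
```

The job is handed in: the insert is seated with its flange flat on the nest, the keeper is pushed in over the flange to a hard stop, and the gripper is clear. The keeper appeared to start about 4 mm in, so its travel was about 27 mm rather than the full 30. The jar had not moved when I checked it after seating; I did not re-measure the tin or the tape, but the arm went nowhere near either while low.

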